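Load a petri dish into the bench incubator

ROBOT

A 6-joint arm with a two-finger parallel gripper is mounted at the origin on a cart in front of the work surface, level with it; the furniture and walls round the work are solid. World frame = base frame: x ahead of the robot, y to its left, z up, the work surface at z = 0. Lengths are in m, angles in rad, forces in N, time in s.
With the tool pointing down it reaches from about 0.425 to 0.95 m from the base axis. Payload 14.7 kg.
Tool frame: the origin (TCP) lies midway between the tips of the shut fingers; the grasp point (between the pads) lies 19 mm behind it; z points along the fingers, y is the line along which they close (so a half turn about z gives the same grasp; the last joint's range is limited). The gripper opens to 85 mm and grips with 20 to 120 N. Pads are 22 mm wide; open, the fingers measure 114 mm over their backs; the gripper's body (76 mm by 85 mm) begins 54 mm behind the grasp point. The pads swing forward as they close: fully open they stand 13 mm farther back than shut.
Start: joints at [-1.23, 0.48, 1.596, -0, 1.065, -0.047], TCP at [0.246, -0.602, 0.231] pointing down, gripper open.
Joint ranges: [-2.75, 2.75], [-0.82, 2.05], [0.23, 2.67], [-1.56, 4.7], [0.09, 2.69], [-2.92, 2.92]. Speed limits (rad/s): [1.89, 1.89, 2.39, 3.01, 3.01, 3.01].

INTERFACE

Orientations are given as a unit quaternion [w, x, y, z].
In Python, from bench import readout, viewer, hand_in gives the robot as it stands.
- The arm moves only by the tool jog_arm, never from a script. Its argument "plan" is one flat list of numbers, 7 for each row, row after row: the shift along the tool's x, y, z in mm, then the turn, a rotation vector about the tool's x, y, z in degrees, then the opening in per cent of the stroke, from 0 (shut) to 100 (fully open). A call has 1 to 20 rows; each row is the pose to reach, as a shift and turn from the pose commanded when the call began, along the tool's axes at that moment; what a row does not reach only later rows make up. A row lasts 1/12 s, in which the tool goes at most 41.7 mm and 7.16 degrees, less where a joint would pass 70% of its speed; a pose out of reach is approached as far as the arm can. A call with a gripper value outside its range is refused whole. The fingers move at their own pace and stop on an object; "force" is the grip in N (left out, the last holds). Time passes only in rows, so rows that repeat a pose let the fingers close. It gives the time, the measured TCP pose, the force, the opening and the grip force at its end, in the units of the state.
- readout.sense(): the state, without advancing time (a new reading comes with each control period).
- viewer.get_image(name): name is "scene" or "top" or "wrist"; returns a dict with "frame" (384x512x3 uint8, blue, green, red), "fx", "fy", "cx", "cy" (pixels), "R" (3x3) and "t" (3): a world point X has camera coordinates R X + t. Camera axes: x right, y down, z forward; pixel columns grow to the right and rows downward; lengths in m; the calibration is good to about 2 mm. A picture is of the moment at which its call begins. There is no depth.
- hand_in(): hands the job in; it is judged then, once.
Trained networks look in a picture, given as the dict that the camera call returned (one of the last four; its "shot" number tells which), for a name from the list of things; names that differ only in an ending like _2 or _b are one class to them, and where a whole thing is asked for, a point or a joint stands for the part that bears it (a point fixed in the world has none). Each returns a list of dicts, best first, with "confidence" (0 to 1); they miss things now and then, are a little off and sometimes report something else, mostly with a low value. They report only what shows in the picture. A call takes as long as a camera call. They do not tell look-alikes from the thing itself.
- viewer.recognise(picture, label): "box" ([left, top, right, bottom] in pixels, round what is visible of it).
- viewer.outline_of(picture, label): "region" (384x512 bool, what is visible of it) and "box" ([left, top, right, bottom] in pixels, round what is visible of it).
- viewer.place_of(picture, label): "location" ([column, row] in pixels: a listed point, or the origin of a listed thing).
The state is a dict: "clock": time; "qpos": joint angles; "dq": joint speeds; "tau": joint torques, N m; "position": TCP position; "orientation": TCP orientation; "contact_force": force on the tool from outside, world axes, zero at the start; "wrist_torque": the same for the moment, N m; "finger_gap": opening from 0.0 (shut) to 1.0 (fully open); "grip_force": force on a finger pad.
Only numpy, scipy, OpenCV 4.12 (cv2) and the standard library are available. Lean on these libraries where they do the work, as an engineer would, in place of code of your own. Each camera call takes 0.05 s, during which the arm holds its last target. There are 200 camera calls.

TASK

Put the covered petri dish that lies by itself on the bench into the small bench incubator for warming. Press the round release button so that the sprung lid springs open to its stop, lay the dish gently and flat in the round recess of the metal plate without tipping it on the way, then swing the lid down and press it until the catch holds it shut. Leave the roll of tape and the small bottle where they stand.

Things in the scene. Friction and masses are not known exactly. Their poses are not given: they have to be found in the camera images.
- incubator: Small white bench incubator that stands fixed on the bench, 210 mm deep (x), 200 mm wide (y), rim and lid seat 70 mm high. Origin at the centre of its footprint on the bench; its x axis points from the front (button side) to the hinge at the back, y to its left, z up. Yaw differs between starts. Chamber under the lid: x -37 to 77 mm, y -80 to 80 mm, floor plate 50 mm high.
- button_top (a point): Centre of the top of the round grey release button, 30 mm across, on the hood in the middle of the incubator's front (incubator x -84 mm, y 0, 105 mm high, 9 mm above the 64 mm wide hood). It moves straight down 7 mm; 2 N starts it, 4.5 to 5 N takes it fully down, and it springs back. The lid's front edge is 39 mm behind it.
- release (a joint): Stroke of the release button in m: 0 up, 0.007 fully down. The catch lets the lid go at about 0.005. The catch also pushes the button down for a moment when the lid snaps shut.
- lid (a joint): Angle of the lid in rad: 0 shut (0.006 when held by the catch, down to -0.018 while pressed), 1.70 (97 degrees) open at its stop. A damped spring (about 0.45 N m shut, 0.16 N m open) drives it open in about 1.5 s once released and holds it open. Shutting takes about 4 N at the lid's front, then about 10 N over the last 10 mm until the catch snaps over the tongue.
- lid_hinge (a point): Middle of the lid's hinge axis, at the back of the incubator (incubator x 85 mm, y 0, 70 mm high). The axis is level, along the incubator's y; the point's axes are the incubator's. The lid's underside lies in the plane through this axis.
- lid_front (a point): Point on the outer (upper) face of the lid, in the middle of its white front rail, 118 mm from the hinge axis along the lid and 14 mm off the hinge plane. The lid is a white frame with a clear window, 130 mm long from the hinge, 190 mm wide, 14 mm thick. Shut: x along the lid to the hinge, z out of the outer face; the axes turn with the lid. Open, the front edge stands 200 mm high.
- recess (a point): Centre of the floor of the round recess in the incubator's metal plate (incubator x 18 mm, y 0, 47 mm high; axes as the incubator's). The recess is 66 mm across and 3 mm deep; the chamber walls round the plate rise 20 mm above it. The lid covers it when shut.
- dish_center (a point): Centre of the covered clear petri dish, half-way up: 59 mm across, 14 mm high overall (its body that fingers meet about 54 mm across, 12 mm high), about 30 g, lying on the bench, origin 7 mm above its underside, z up. It stands in one of three places, swapped with the tape and the small bottle.
- tape_center (a point): Centre of a roll of vinyl tape lying flat, 56 mm across, 18 mm high with a hole in the middle; a bystander that stays where it is.
- small_bottle_center (a point): Centre of a small dropper bottle with a black cap, standing, 25 mm across, 70 mm high; a bystander that stays where it is.
Mind the look-alikes: they are no part of the job. Leave any brown look-alike of the part that bears dish_center alone.

How it is judged:
By the outcome, as a careful person would: the job done as asked, in the order asked, and still so for the second after the job is handed in, with the robot touching nothing.
It also fails if it takes over 64 s, if anything falls off the work surface, if the arm or the gripper's body presses on something with over 40 N, if the wrist force passes 120 N, or if a joint passes its speed limit or range.

## Working session

There is one attempt and no reset: what is moved stays moved. The work goes in short steps, Python scripts to look and compute and a tool call to move; the robot and the scene stay as the last step left them, time stands still between calls to the robot, and variables do not carry over. Pictures are saved under pics/ and viewed, at most 10 in all, crops included, and the job is handed in when it is done.

Besides the shell and the picture viewer there is one more tool, called by a JSON object that holds its "fn" and its "kwargs". jog_arm: Moves the arm, as the interface text tells. Its arguments: {"type":"object","properties":{"plan":{"type":"array"},"force":{"type":"number"}},"required":["plan"]}

```bash
mkdir -p pics; ls; cat > h.py <<'E'
import numpy as np, cv2
from bench import readout, viewer, hand_in
from scipy.spatial.transform import Rotation as Ro
def ray(p,uv):
    d=np.array([(uv[0]-p["cx"])/p["fx"],(uv[1]-p["cy"])/p["fy"],1.])
    R=np.array(p["R"]);return -R.T@np.array(p["t"]),R.T@d
def onz(p,uv,z):
    c,d=ray(p,uv);return c+d*(z-c[2])/d[2]
def proj(p,X):
    c=np.array(p["R"])@np.array(X)+np.array(p["t"]);return [p["fx"]*c[0]/c[2]+p["cx"],p["fy"]*c[1]/c[2]+p["cy"]]
def tool():
    s=readout.sense();q=s["orientation"];return np.array(s["position"]),Ro.from_quat([q[1],q[2],q[3],q[0]]),s
E
python3 - <<'E'
from h import *
np.set_printoptions(precision=4,suppress=True)
p,R,s=tool();print(s);print(R.as_matrix())
H={"button_top":.105,"lid_hinge":.07,"lid_front":.084,"dish_center":.007,"tape_center":.009,"small_bottle_center":.035,"incubator":0,"recess":.047}
ims=[]
for n in("top","scene"):
    im=viewer.get_image(n);ims.append(im["frame"])
    cv2.imwrite(f"pics/{n}0.png",im["frame"])
    for l,z in H.items():
        for r in viewer.place_of(im,l)[:3]:
            print(n,l,round(r["confidence"],2),np.round(r["location"],1),onz(im,r["location"],z))
cv2.imwrite("pics/both.png",cv2.resize(np.hstack(ims),(800,300)))
E
```

```text
pics
{'clock': 0.0, 'qpos': array([-1.2296,  0.4808,  1.5969,  0.    ,  1.0651, -0.0466]), 'dq': array([-0.0009, -0.0015, -0.0007, -0.0003,  0.0008,  0.    ]), 'tau': array([ -0.0054, -95.0655, -43.0183,  -0.0003,   0.0125,  -0.    ]), 'position': array([ 0.2457, -0.6013,  0.2307]), 'orientation': array([-0.0006,  0.9813,  0.1927, -0.0001]), 'contact_force': array([ 0.6459, -0.1365,  0.0918]), 'wrist_torque': array([-0.0755, -0.0086,  0.0011]), 'grip_force': 0.0, 'finger_gap': 0.9966626466334896}
[[ 0.9258  0.3781 -0.0004]
 [ 0.3781 -0.9258  0.0012]
 [ 0.0001 -0.0012 -1.    ]]
top button_top 0.63 [163.7 201.9] [0.4706 0.1826 0.105 ]
top lid_hinge 0.97 [161.8 151.8] [0.6433 0.2023 0.07  ]
top lid_front 0.77 [161.6 186.1] [0.5249 0.1956 0.084 ]
top dish_center 0.72 [280.9 196.9] [ 0.5038 -0.2054  0.007 ]
top dish_center 0.71 [256.8 236. ] [ 0.3671 -0.1233  0.007 ]
top dish_center 0.7 [214.6 213.6] [0.442  0.0237 0.007 ]
top tape_center 0.52 [345.6 211.7] [ 0.4556 -0.4302  0.009 ]
top small_bottle_center 0.6 [305.5 191.6] [ 0.5204 -0.2875  0.035 ]
top small_bottle_center 0.19 [167.  178.2] [0.5588 0.1877 0.035 ]
top incubator 0.82 [166.4 179.5] [0.5594 0.196  0.    ]
top incubator 0.71 [163.1 187.4] [0.5313 0.2064 0.    ]
top recess 0.78 [163.7 172.6] [0.5761 0.1975 0.047 ]
scene lid_hinge 0.96 [340.7 166.1] [0.6419 0.203  0.07  ]
scene lid_front 0.9 [315.4 150.3] [0.5398 0.1929 0.084 ]
scene lid_front 0.33 [341.6 167.6] [0.6525 0.1872 0.084 ]
scene dish_center 0.57 [218.  187.1] [ 0.3565 -0.1142  0.007 ]
scene dish_center 0.56 [279.1 206.9] [ 0.5689 -0.0347  0.007 ]
scene dish_center 0.52 [243.1 200.5] [ 0.4611 -0.097   0.007 ]
scene tape_center 0.67 [168.7 264. ] [ 0.4561 -0.4198  0.009 ]
scene incubator 0.72 [325.8 161.6] [0.5651 0.2452 0.    ]
scene incubator 0.69 [314.7 166. ] [0.5472 0.1996 0.    ]
scene recess 0.63 [324.4 161.8] [0.58   0.2011 0.047 ]
scene recess 0.3 [343.2 166.2] [0.641  0.2286 0.047 ]
```

View pics/top0.png

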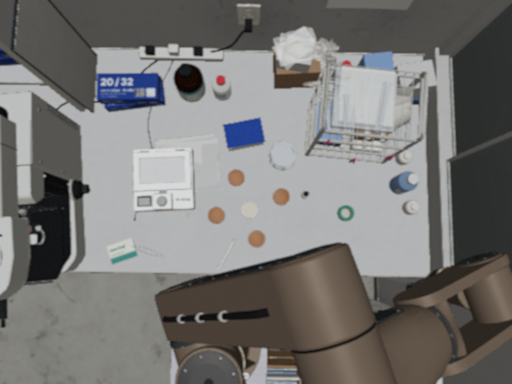

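View pics/scene0.png

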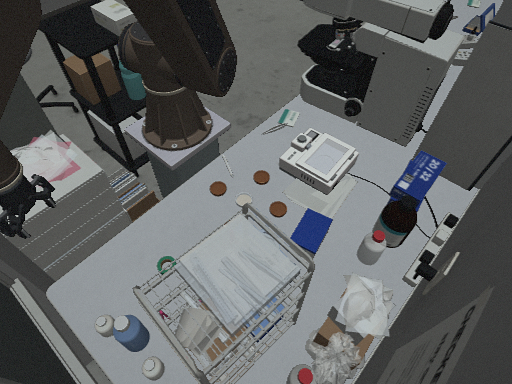

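Candidates in top view: brown discs at (236,178), (216,215), (257,239), (281,197) are look-alikes. The pale disc (250,210) is about 17 px, or 59 mm, across and fits the clear dish. The round thing at (283,155) is about 27 px, too large. I'll confirm in an enlarged crop.

```bash
python3 - <<'E'
from h import *
np.set_printoptions(precision=4,suppress=True)
im=viewer.get_image("top");f=im["frame"]
a=cv2.resize(f[140:250,120:310],None,fx=4.2,fy=4.2,interpolation=cv2.INTER_CUBIC);cv2.imwrite("pics/crop1.png",a)
for n in("top","scene"):
    im=viewer.get_image(n)
    for r in viewer.outline_of(im,"dish_center"):
        m=r["region"];ys,xs=np.nonzero(m);uv=[xs.mean(),ys.mean()];col=im["frame"][m].mean(0)
        print(n,round(r["confidence"],2),np.round(uv,1),m.sum(),onz(im,uv,.007),col)
    print(n,"cam",-np.array(im["R"]).T@im["t"])
    for l in("button_top","recess","lid_front"):
        print(l,[(round(r["confidence"],2),np.round(r["location"],1)) for r in viewer.place_of(im,l)])
E
```

```text
top 0.75 [216.3 214.5] 255 [0.4391 0.0177 0.007 ] [101.7843 125.9059 158.5922]
top 0.74 [249.9 209.4] 230 [ 0.4585 -0.0983  0.007 ] [182.213  189.9043 192.8478]
top 0.74 [256.6 238.9] 219 [ 0.3573 -0.1228  0.007 ] [ 93.4201 120.8584 157.6438]
top 0.73 [163.5 179.1] 3849 [0.5597 0.205  0.007 ] [197.8961 197.5853 196.5043]
top 0.69 [236.1 177.4] 226 [ 0.5698 -0.0482  0.007 ] [ 95.9912 122.1726 157.6239]
top 0.65 [281.1 196.3] 225 [ 0.5059 -0.2062  0.007 ] [ 93.3156 119.8356 155.92  ]
top cam [ 0.3339 -0.0895  1.556 ]
button_top [(0.48, array([160.7, 199.3]))]
recess [(0.59, array([168.3, 172.2]))]
lid_front [(0.83, array([162.3, 188. ]))]
scene 0.64 [277.4 208.7] 231 [ 0.5693 -0.0443  0.007 ] [48.4589 67.4113 96.0909]
scene 0.62 [242.8 198.7] 150 [ 0.4552 -0.0923  0.007 ] [158.0467 165.3533 165.5267]
scene 0.54 [217.8 188.1] 210 [ 0.359  -0.1178  0.007 ] [49.0048 67.0667 95.0095]
scene 0.44 [260.7 177.1] 170 [0.4377 0.0207 0.007 ] [44.2412 63.9412 93.9059]
scene cam [ 0.9417 -0.5873  0.9775]
button_top [(0.39, array([303.4, 133. ])), (0.31, array([168.6, 264.4]))]
recess []
lid_front [(0.96, array([315.7, 148.2]))]
```

View pics/crop1.png

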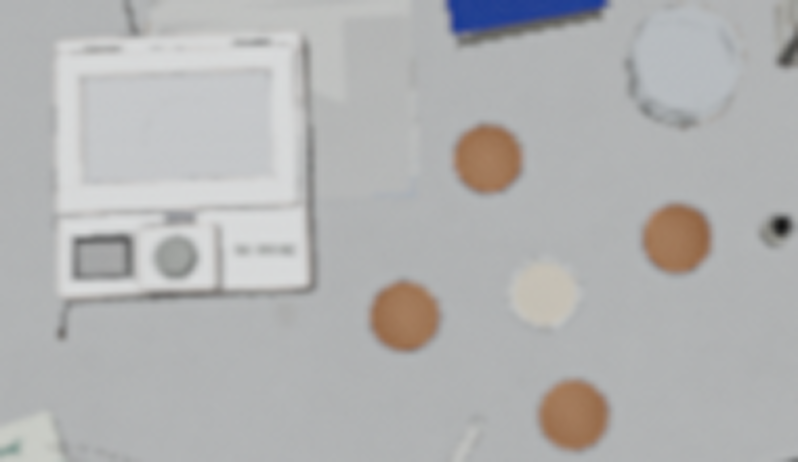

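The pale disc at (250,210) is the dish, at about (0.457,-0.097). It is the only one that isn't brown. The bottle is at (305,194) and the tape at (345,212). The button is at (162,201). First I'll move over the dish area for a wrist view.

{"fn": "jog_arm", "kwargs": {"plan": [369,-390,-70,0,0,18,100,369,-390,-70,0,0,18,100,369,-390,-70,0,0,18,100,369,-390,-70,0,0,18,100,369,-390,-70,0,0,18,100,369,-390,-70,0,0,18,100,369,-390,-70,0,0,18,100,369,-390,-70,0,0,18,100,369,-390,-70,0,0,18,100,369,-390,-70,0,0,18,100,369,-390,-70,0,0,18,100,369,-390,-70,0,0,18,100,369,-390,-70,0,0,18,100,369,-390,-70,0,0,18,100,369,-390,-70,0,0,18,100,369,-390,-70,0,0,18,100]}}

```text
clock: 2.78
position: [0.4399, -0.1011, 0.3013]
orientation: [0.0, 0.999, 0.037, -0.0]
contact_force: [0.3, -0.5, 0.9]
finger_gap: 1.005
grip_force: 0.0
```

```bash
python3 - <<'E'
from h import *
np.set_printoptions(precision=4,suppress=True)
p,R,s=tool();print(s["clock"],p,R.as_matrix())
H={"button_top":.105,"lid_hinge":.07,"lid_front":.084,"dish_center":.007,"recess":.047}
im=viewer.get_image("wrist");cv2.imwrite("pics/w1.png",im["frame"]);print("cam",-np.array(im["R"]).T@im["t"])
for l,z in H.items():
  for r in viewer.place_of(im,l)[:3]: print(l,round(r["confidence"],2),np.round(r["location"],1),onz(im,r["location"],z))
E
```

```text
2.7833 [ 0.4399 -0.1011  0.3013] [[ 0.9972  0.0749 -0.    ]
 [ 0.0749 -0.9972 -0.0003]
 [-0.      0.0003 -1.    ]]
cam [ 0.5133 -0.0948  0.443 ]
dish_center 0.75 [269.  208.1] [ 0.3626 -0.1241  0.007 ]
dish_center 0.74 [251.3 134.4] [ 0.4593 -0.0935  0.007 ]
dish_center 0.73 [340.3 102.2] [ 0.5065 -0.2     0.007 ]
```

View pics/w1.png

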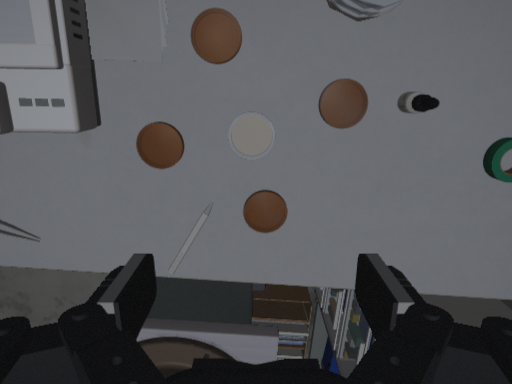

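Wrist view: dish at (251,134), which gives (0.459,-0.095), agreeing with the top camera. The incubator is at upper left. Next I'll move in front of the incubator and close the fingers.

{"fn": "jog_arm", "kwargs": {"plan": [12,-290,0,0,0,0,0,12,-290,0,0,0,0,0,12,-290,0,0,0,0,0,12,-290,0,0,0,0,0,12,-290,0,0,0,0,0,12,-290,0,0,0,0,0,12,-290,0,0,0,0,0,12,-290,0,0,0,0,0,12,-290,0,0,0,0,0,12,-290,0,0,0,0,0]}}

```text
clock: 3.92
position: [0.4305, 0.1884, 0.3011]
orientation: [0.0, 0.999, 0.037, -0.0]
contact_force: [-0.5, 0.2, -0.4]
finger_gap: 0.002
grip_force: 0.0
```

```bash
python3 - <<'E'
from h import *
np.set_printoptions(precision=4,suppress=True)
p,R,s=tool();print(s["clock"],p,s["finger_gap"])
H={"button_top":.105,"lid_hinge":.07,"lid_front":.084,"recess":.047,"incubator":0}
im=viewer.get_image("wrist");cv2.imwrite("pics/w2.png",im["frame"]);print("cam",-np.array(im["R"]).T@im["t"])
for l,z in H.items():
  for r in viewer.place_of(im,l)[:3]: print(l,round(r["confidence"],2),np.round(r["location"],1),onz(im,r["location"],z))
E
```

```text
3.9167 [0.4305 0.1884 0.3011] 0.0017709812689201282
cam [0.504  0.1946 0.4427]
button_top 0.94 [252.4 120.7] [0.4752 0.1955 0.105 ]
button_top 0.42 [476.4 142.8] [ 0.4697 -0.0264  0.105 ]
lid_front 0.79 [255.2  67.3] [0.5251 0.1964 0.084 ]
recess 0.62 [252.4  17.1] [0.5762 0.203  0.047 ]
incubator 0.9 [254.7  42.7] [0.5575 0.1993 0.    ]
```

View pics/w2.png

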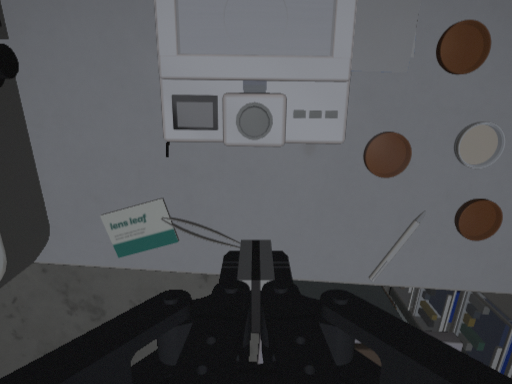

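Button centre at about (254,121), which gives (0.475,0.194). Pressing it now with shut fingers.

{"fn": "jog_arm", "kwargs": {"plan": [46,-2,100,0,0,0,0,46,-2,100,0,0,0,0,46,-2,100,0,0,0,0,46,-2,180,0,0,0,0,46,-2,180,0,0,0,0,46,-2,184,0,0,0,0,46,-2,190,0,0,0,0,46,-2,194,0,0,0,0,46,-2,197,0,0,0,0,46,-2,200,0,0,0,0,46,-2,202,0,0,0,0,46,-2,202,0,0,0,0,46,-2,202,0,0,0,0]}}

```text
clock: 5.3
position: [0.4773, 0.1947, 0.1002]
orientation: [-0.0, 0.999, 0.037, 0.001]
contact_force: [2.6, -0.0, 4.2]
finger_gap: 0.001
grip_force: 2.2
```

```bash
python3 - <<'E'
from h import *
im=viewer.get_image("scene")
f=im["frame"][90:220,250:420];cv2.imwrite("pics/s2.png",cv2.resize(f,None,fx=4,fy=4))
E
```

```text
(no output)
```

View pics/s2.png

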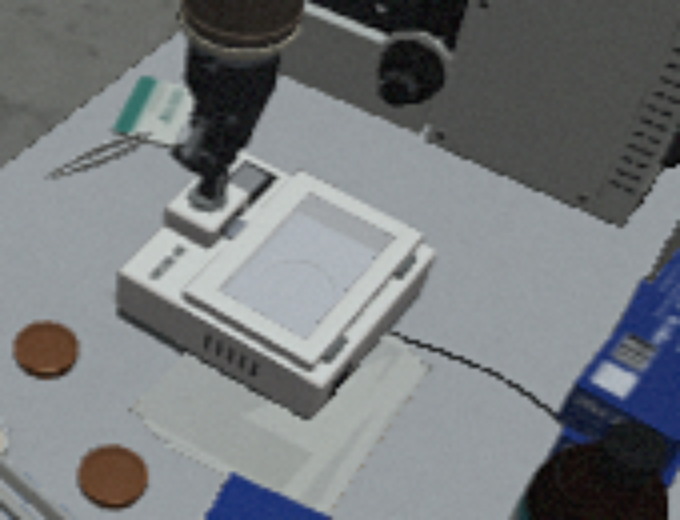

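The fingers are on the button at (208,200) in the crop, with 4.2 N, but the lid is still down. I'll press a little deeper, hold, then back off.

{"fn": "jog_arm", "kwargs": {"plan": [0,0,2,0,0,0,0,0,0,3,0,0,0,0,0,0,4,0,0,0,0,0,0,4,0,0,0,0]}}

```text
clock: 5.68
position: [0.4784, 0.1951, 0.0976]
orientation: [-0.001, 0.999, 0.037, 0.002]
contact_force: [4.8, -0.4, 66.7]
finger_gap: -0.003
grip_force: 36.5
```

{"fn": "jog_arm", "kwargs": {"plan": [0,0,-30,0,0,0,0,-10,0,-70,0,0,0,0,-30,0,-110,0,0,0,0,-50,0,-150,0,0,0,0,-50,0,-190,0,0,0,0,-50,0,-200,0,0,0,0,-50,0,-200,0,0,0,0]}}

```text
clock: 6.27
position: [0.4273, 0.1913, 0.2991]
orientation: [-0.001, 0.999, 0.037, 0.003]
contact_force: [0.4, 0.4, -0.7]
finger_gap: 0.001
grip_force: 0.0
```

```bash
python3 - <<'E'
from h import *
np.set_printoptions(precision=4,suppress=True)
im=viewer.get_image("scene");a=im
f=im["frame"][60:220,200:420];f=cv2.resize(f,None,fx=2.5,fy=2.5)
im=viewer.get_image("wrist");w=cv2.resize(im["frame"][:220],None,fx=.78*1.37,fy=.78*1.37)
print(f.shape,w.shape)
k=np.zeros((f.shape[0]+w.shape[0],max(f.shape[1],w.shape[1]),3),np.uint8);k[:f.shape[0],:f.shape[1]]=f;k[f.shape[0]:,:w.shape[1]]=w
cv2.imwrite("pics/s3.png",k[:600])
H={"button_top":.105,"lid_hinge":.07,"recess":.047,"incubator":0,"dish_center":.007}
for l,z in H.items():
  for r in viewer.place_of(im,l)[:3]: print(l,round(r["confidence"],2),np.round(r["location"],1),onz(im,r["location"],z))
for l in("lid_front","recess","lid_hinge"):
  for q in(a,im):print(l,[(round(r["confidence"],2),np.round(r["location"],1)) for r in viewer.place_of(q,l)[:2]])
E
```

```text
(400, 550, 3) (235, 547, 3)
button_top 0.76 [259.4 120. ] [0.4735 0.1916 0.105 ]
recess 0.85 [258.5  14.9] [0.575  0.1996 0.047 ]
incubator 0.89 [256.7  39. ] [0.5583 0.2002 0.    ]
dish_center 0.86 [482.6 217. ] [ 0.3599 -0.1185  0.007 ]
dish_center 0.75 [392.2 151. ] [0.4394 0.0192 0.007 ]
dish_center 0.67 [483.  142.8] [ 0.4579 -0.0929  0.007 ]
lid_front [(0.71, array([358. , 144.5]))]
lid_front []
recess [(0.66, array([326.7, 159.2])), (0.66, array([316.8, 166.3]))]
recess [(0.85, array([258.5,  14.9]))]
lid_hinge [(0.83, array([343.7, 166.4]))]
lid_hinge []
```

View pics/s3.png

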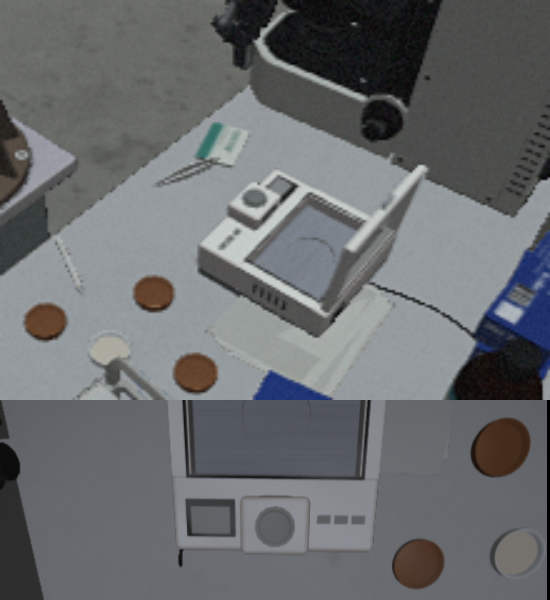

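Lid is open at its stop (crop: lid edge upright around (400,220), recess visible at about (315,250)). Lesson: bottoming out is stiff, so contact moves need to be gentle. Next, over the dish.

{"fn": "jog_arm", "kwargs": {"plan": [-2,287,0,0,0,0,100,-2,287,0,0,0,0,100,-2,287,0,0,0,0,100,-2,287,0,0,0,0,100,-2,287,50,0,0,0,100,-2,287,100,0,0,0,100,-2,287,150,0,0,0,100,-2,287,150,0,0,0,100,-2,287,150,0,0,0,100,-2,287,150,0,0,0,100,-2,287,150,0,0,0,100]}}

```text
clock: 7.83
position: [0.4445, -0.096, 0.1441]
orientation: [-0.001, 0.999, 0.036, -0.002]
contact_force: [-0.0, 1.0, 0.7]
finger_gap: 1.0
grip_force: 0.0
```

```bash
python3 - <<'E'
from h import *
np.set_printoptions(precision=4,suppress=True)
p,R,s=tool();print(p,R.as_matrix())
im=viewer.get_image("wrist");cv2.imwrite("pics/w4.png",im["frame"]);print("cam",-np.array(im["R"]).T@im["t"])
for r in viewer.outline_of(im,"dish_center"):
    m=r["region"];print(r["confidence"],r["box"],im["frame"][m].mean(0))
    b=r["box"];ce=[(b[0]+b[2])/2,(b[1]+b[3])/2];print(onz(im,ce,.007), onz(im,[b[0],ce[1]],.012),onz(im,[b[2],ce[1]],.012))
for r in viewer.place_of(im,"dish_center"): print(r["confidence"],r["location"],onz(im,r["location"],.007))
E
```

```text
[ 0.4445 -0.096   0.1441] [[ 0.9974  0.0719 -0.0034]
 [ 0.0719 -0.9974  0.001 ]
 [-0.0033 -0.0013 -1.    ]]
cam [ 0.5184 -0.0902  0.2855]
0.93 [355.3, 76.0, 437.0, 154.7] [37.2435 50.6553 73.0865]
[ 0.506  -0.2027  0.007 ] [ 0.504  -0.1689  0.012 ] [ 0.5085 -0.2325  0.012 ]
0.86 [78.7, 141.1, 153.7, 213.9] [31.6961 46.5368 69.958 ]
[0.4392 0.0219 0.007 ] [0.4384 0.0508 0.012 ] [ 0.4428 -0.011   0.012 ]
0.76 [243.1, 242.1, 306.9, 304.0] [31.8026 46.668  70.1734]
[ 0.3586 -0.1189  0.007 ] [ 0.3594 -0.0897  0.012 ] [ 0.3635 -0.147   0.012 ]
0.75 [158.0, 0.0, 237.3, 56.2] [43.1854 57.9528 81.2744]
[ 0.5583 -0.044   0.007 ] [ 0.5555 -0.0161  0.012 ] [ 0.5596 -0.0737  0.012 ]
0.61 [480.7, 96.3, 511.2, 130.2] [66.0899 67.0416 66.8202]
[ 0.5131 -0.2813  0.007 ] [ 0.5124 -0.266   0.012 ] [ 0.5141 -0.2897  0.012 ]
0.6 [220.2, 129.1, 292.1, 202.1] [112.7728 114.6609 115.9551]
[ 0.4576 -0.0946  0.007 ] [ 0.4566 -0.0653  0.012 ] [ 0.4607 -0.1238  0.012 ]
0.91 [393.6, 116.7] [ 0.5048 -0.2009  0.007 ]
0.8 [116.6, 176.6] [0.44   0.0215 0.007 ]
0.79 [199.3, 8.7] [ 0.5713 -0.045   0.007 ]
0.67 [275.9, 271.6] [ 0.3601 -0.1196  0.007 ]
0.61 [252.7, 162.9] [ 0.4597 -0.0916  0.007 ]
```

View pics/w4.png

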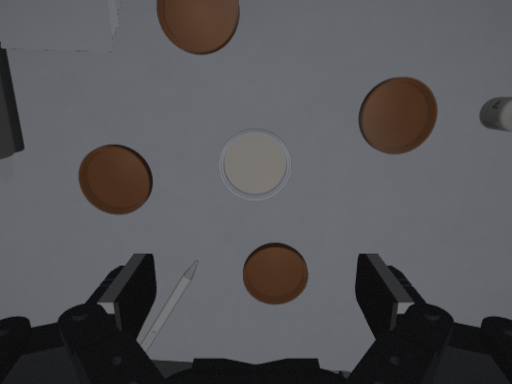

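Dish at pixel (255,164), which gives (0.458,-0.0945). The outline box matches 59 mm. Descending and gripping gently.

{"fn": "jog_arm", "kwargs": {"plan": [14,0,40,0,0,0,100,14,0,80,0,0,0,100,14,0,115,0,0,0,100,14,0,130,0,0,0,100,14,0,138,0,0,0,100,14,0,143,0,0,0,100,14,0,144,0,0,0,100,14,0,144,0,0,0,100], "force": 20}}

```text
clock: 8.65
position: [0.4605, -0.0947, 0.0024]
orientation: [0.0, 0.999, 0.037, 0.001]
contact_force: [0.5, -0.5, -0.3]
finger_gap: 1.0
grip_force: 0.0
```

{"fn": "jog_arm", "kwargs": {"plan": [0,0,0,0,0,0,75,0,0,0,0,0,0,70,0,0,0,0,0,0,66,0,0,0,0,0,0,62,0,0,0,0,0,0,55,0,0,0,0,0,0,50,0,0,0,0,0,0,50,0,0,0,0,0,0,50], "force": 20}}

```text
clock: 9.32
position: [0.46, -0.0948, 0.0021]
orientation: [0.0, 0.999, 0.037, 0.001]
contact_force: [-0.7, 0.8, 16.4]
finger_gap: 0.623
grip_force: 18.0
```

```bash
python3 - <<'E'
from h import *
np.set_printoptions(precision=4,suppress=True)
p,R,s=tool();print(s["clock"],p,R.as_matrix(),s["finger_gap"],s["grip_force"])
E
```

```text
9.3167 [ 0.46   -0.0948  0.0021] [[ 0.9973  0.0735  0.0012]
 [ 0.0735 -0.9973 -0.0003]
 [ 0.0012  0.0004 -1.    ]] 0.623121086137324 17.960462789051235
```

Gripped 53 mm, the body, but there's 16 N up on the wrist, so the fingertips touch the bench. They need to be about 4 mm above the dish's underside for the recess anyway. I'll regrip higher.

{"fn": "jog_arm", "kwargs": {"plan": [0,0,0,0,0,0,72,0,0,0,0,0,0,72,0,0,-3,0,0,0,72,0,0,-6,0,0,0,72,0,0,-6,0,0,0,72,0,0,-6,0,0,0,62,0,0,-6,0,0,0,55,0,0,-6,0,0,0,50,0,0,-6,0,0,0,50,0,0,-6,0,0,0,50], "force": 20}}

```text
clock: 10.15
position: [0.4598, -0.0947, 0.0077]
orientation: [0.0, 0.999, 0.037, 0.0]
contact_force: [-1.2, 0.7, 13.4]
finger_gap: 0.607
grip_force: 18.4
```

```bash
python3 - <<'E'
from h import *
np.set_printoptions(precision=4,suppress=True)
p,R,s=tool();print(s["clock"],p,R.as_matrix(),s["finger_gap"],s["grip_force"],s["contact_force"])
E
```

```text
10.15 [ 0.4598 -0.0947  0.0077] [[ 0.9973  0.0735  0.0006]
 [ 0.0735 -0.9973 -0.0001]
 [ 0.0006  0.0002 -1.    ]] 0.6066097108592078 18.353492212481797 [-1.1886  0.7353 13.3786]
```

{"fn": "jog_arm", "kwargs": {"plan": [0,0,-1,0,0,0,50,0,0,-2,0,0,0,50,0,0,-5,0,0,0,50,0,0,-12,0,0,0,50,0,0,-25,0,0,0,50,0,0,-45,0,0,0,50,0,0,-70,0,0,0,50,0,0,-95,0,0,0,50,0,0,-115,0,0,0,50,0,0,-120,0,0,0,50,0,0,-120,0,0,0,50]}}

```text
clock: 11.07
position: [0.4604, -0.0949, 0.1288]
orientation: [0.0, 0.999, 0.037, 0.001]
contact_force: [0.4, -0.5, 0.0]
finger_gap: 0.5
grip_force: 0.0
```

```bash
python3 - <<'E'
from h import *
np.set_printoptions(precision=4,suppress=True)
p,R,s=tool();print(s["clock"],p,R.as_matrix(),s["finger_gap"],s["grip_force"],s["contact_force"])
im=viewer.get_image("wrist");w=im["frame"][190:384,60:450]
im=viewer.get_image("scene");q=proj(im,p);print(q);u,v=map(int,q)
f=im["frame"][max(v-50,0):v+50,max(u-70,0):u+70]
w=cv2.resize(w,(600,298));f=cv2.resize(f,(420,300))
k=np.zeros((598,600,3),np.uint8);k[:298]=w;k[298:,:420]=f
cv2.imwrite("pics/g1.png",np.clip(k.astype(float)*1.6,0,255).astype(np.uint8))
E
```

```text
11.0667 [ 0.4604 -0.0949  0.1288] [[ 0.9973  0.0736  0.0029]
 [ 0.0736 -0.9973 -0.0008]
 [ 0.0028  0.001  -1.    ]] 0.4996209945270646 0.0 [ 0.3876 -0.4761  0.0329]
[np.float64(242.70473314186825), np.float64(177.5792089902791)]
```

View pics/g1.png

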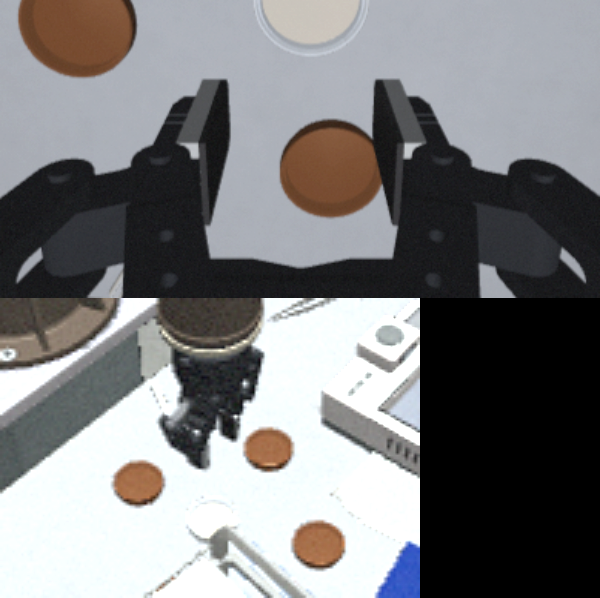

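The grip slipped: the pads sat on the upper edge of the dish, which still lies flat on the bench. It is at about (310,10) in the wrist crop. I'll re-measure and grip lower.

```bash
python3 - <<'E'
from h import *
np.set_printoptions(precision=4,suppress=True)
p,R,s=tool();print(p,R.as_matrix())
im=viewer.get_image("wrist")
for r in viewer.outline_of(im,"dish_center"):
    m=r["region"];b=r["box"];ce=[(b[0]+b[2])/2,(b[1]+b[3])/2];print(round(r["confidence"],2),np.round(b),im["frame"][m].mean(0),onz(im,ce,.007))
E
```

```text
[ 0.4592 -0.0946  0.1269] [[ 0.9973  0.0736 -0.0003]
 [ 0.0736 -0.9973  0.0001]
 [-0.0002 -0.0001 -1.    ]]
0.92 [225. 150. 300. 226.] [118.2555 120.4325 121.8851] [ 0.4587 -0.0992  0.007 ]
0.85 [362.  98. 447. 178.] [39.7702 53.3806 76.5844] [ 0.5061 -0.2039  0.007 ]
0.69 [153.   0. 239.  77.] [45.5144 61.2091 86.1786] [ 0.5642 -0.0444  0.007 ]
0.66 [ 72. 167. 148. 240.] [32.8569 48.3266 72.6862] [0.437  0.0219 0.007 ]
0.57 [244. 264. 310. 332.] [32.7016 47.9883 72.1966] [ 0.3592 -0.1196  0.007 ]
```

{"fn": "jog_arm", "kwargs": {"plan": [0,0,40,0,0,0,100,0,0,70,0,0,0,100,0,0,70,0,0,0,100,0,0,70,0,0,0,100,0,0,70,0,0,0,100]}}

```text
clock: 11.68
position: [0.4594, -0.0947, 0.0577]
orientation: [-0.0, 0.999, 0.037, -0.0]
contact_force: [-0.2, -0.2, -0.1]
finger_gap: 1.001
grip_force: 0.0
```

{"fn": "jog_arm", "kwargs": {"plan": [0,4,25,0,0,0,100,0,4,45,0,0,0,100,0,4,54,0,0,0,100,0,4,58,0,0,0,100,0,4,59,0,0,0,100,0,4,59,0,0,0,85,0,4,59,0,0,0,73,0,4,59,0,0,0,73,0,4,59,0,0,0,73]}}

```text
clock: 12.43
position: [0.4603, -0.0988, -0.001]
orientation: [0.0, 0.999, 0.037, 0.001]
contact_force: [-0.8, 0.4, 0.5]
finger_gap: 0.726
grip_force: 0.0
```

{"fn": "jog_arm", "kwargs": {"plan": [0,0,1,0,0,0,68,0,0,1,0,0,0,66,0,0,1,0,0,0,66,0,0,1,0,0,0,66]}}

```text
clock: 12.77
position: [0.4598, -0.0987, -0.0027]
orientation: [-0.0, 0.999, 0.037, -0.0]
contact_force: [0.2, -0.9, 1.2]
finger_gap: 0.663
grip_force: 0.1
```

{"fn": "jog_arm", "kwargs": {"plan": [0,0,1,0,0,0,62,0,0,1,0,0,0,58,0,0,1,0,0,0,55,0,0,1,0,0,0,55,0,0,1,0,0,0,55], "force": 20}}

```text
clock: 13.18
position: [0.4599, -0.0986, -0.0034]
orientation: [0.0, 0.999, 0.037, 0.0]
contact_force: [-1.1, 0.8, 10.5]
finger_gap: 0.621
grip_force: 19.1
```

{"fn": "jog_arm", "kwargs": {"plan": [0,0,0,0,0,0,55,0,0,-1,0,0,0,55,0,0,-2,0,0,0,55,0,0,-4,0,0,0,55,0,0,-7,0,0,0,55,0,0,-10,0,0,0,55,0,0,-10,0,0,0,55,0,0,-10,0,0,0,55]}}

```text
clock: 13.85
position: [0.46, -0.0987, 0.0066]
orientation: [0.0, 0.999, 0.037, 0.0]
contact_force: [0.2, -0.4, -0.3]
finger_gap: 0.625
grip_force: 21.1
```

```bash
python3 - <<'E'
from h import *
np.set_printoptions(precision=4,suppress=True)
p,R,s=tool();print(s["clock"],p,R.as_matrix(),s["finger_gap"],s["grip_force"],s["contact_force"])
im=viewer.get_image("wrist");w=im["frame"][190:384,60:450]
for r in viewer.outline_of(im,"dish_center"):
    m=r["region"];b=r["box"];print(round(r["confidence"],2),np.round(b),im["frame"][m].mean(0))
w=cv2.resize(w,(780,388));cv2.imwrite("pics/g2.png",np.clip(w.astype(float)*1.6,0,255).astype(np.uint8))
E
```

```text
13.85 [ 0.46   -0.0987  0.0066] [[ 0.9973  0.0736  0.0005]
 [ 0.0736 -0.9973 -0.0001]
 [ 0.0005  0.0002 -1.    ]] 0.6252446957917217 21.09037858201191 [ 0.1666 -0.364  -0.3189]
0.88 [434. 108. 512. 247.] [26.4103 38.844  58.8904]
0.73 [  0. 224.  63. 346.] [23.0554 34.7177 53.2311]
0.58 [ 50.   2. 209.  64.] [34.7754 47.1141 67.5951]
0.57 [191. 204. 323. 338.] [101.0896 102.8784 104.0112]
```

View pics/g2.png

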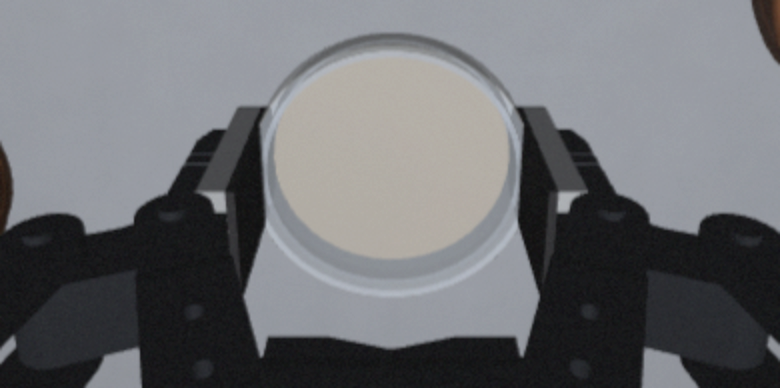

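The dish is held flat between the pads, centred at about (390,155) in the crop, and clear of the bench with a 53 mm grip at 21 N. I'll carry it smoothly to just before the recess.

{"fn": "jog_arm", "kwargs": {"plan": [0,0,-10,0,0,0,55,0,0,-30,0,0,0,55,0,0,-60,0,0,0,55,2,-10,-90,0,0,0,55,6,-30,-120,0,0,0,55,10,-55,-140,0,0,0,55,15,-82,-152,0,0,0,55,20,-110,-160,0,0,0,55,25,-138,-160,0,0,0,55,30,-166,-160,0,0,0,55,35,-194,-160,0,0,0,55,40,-222,-160,0,0,0,55,45,-248,-160,0,0,0,55,48,-268,-160,0,0,0,55,50,-282,-160,0,0,0,55,51,-288,-160,0,0,0,55,51,-290,-160,0,0,0,55,51,-290,-160,0,0,0,55]}}

```text
clock: 15.45
position: [0.4891, 0.1941, 0.1665]
orientation: [0.0, 0.999, 0.037, -0.0]
contact_force: [0.7, 0.2, -0.6]
finger_gap: 0.622
grip_force: 21.3
```

```bash
cat > m.py <<'E'
from h import *
np.set_printoptions(precision=4,suppress=True)
p,R,s=tool();print(s["clock"],p,R.as_matrix(),s["finger_gap"],s["grip_force"],s["contact_force"])
zd=p[2]+.0034+.007
for n in("wrist","top","scene"):
    im=viewer.get_image(n)
    for l,z in(("button_top",.105),("recess",.047),("lid_hinge",.07),("incubator",0)):
        for r in viewer.place_of(im,l)[:2]: print(n,l,round(r["confidence"],2),np.round(r["location"],1),onz(im,r["location"],z))
    if n=="wrist":
        for r in viewer.outline_of(im,"dish_center"):
            m=r["region"];b=r["box"];ce=[(b[0]+b[2])/2,(b[1]+b[3])/2]
            if im["frame"][m].mean(0)[0]>75: print("dish",round(r["confidence"],2),np.round(b),onz(im,ce,zd),onz(im,ce,zd)-p)
        g=cv2.medianBlur(cv2.cvtColor(im["frame"],cv2.COLOR_BGR2GRAY),3)
        o=onz(im,[256,60],.05);a=proj(im,[.575,.2,.05]);b=proj(im,[.575,.233,.05]);rr=abs(b[0]-a[0]);print("exp",a,rr)
        c=cv2.HoughCircles(g,cv2.HOUGH_GRADIENT,1,30,param1=60,param2=12,minRadius=int(rr*.9),maxRadius=int(rr*1.1))
        if c is not None:
            for q in c[0][:5]: print("circ",q,onz(im,q[:2],.05))
E
python3 m.py
```

```text
15.45 [0.4891 0.1941 0.1665] [[ 0.9973  0.0741 -0.0002]
 [ 0.0741 -0.9973 -0.0001]
 [-0.0002  0.0001 -1.    ]] 0.6222473261503494 21.270019963849336 [ 0.7128  0.2252 -0.625 ]
wrist recess 0.7 [255.3  66.9] [0.5782 0.2016 0.047 ]
wrist incubator 0.61 [255.8  96.6] [0.557  0.1997 0.    ]
dish 0.77 [190. 206. 319. 339.] [0.4875 0.1954 0.1769] [-0.0016  0.0013  0.0104]
exp [np.float64(257.19699798555473), np.float64(71.6062474228681)] 46.404796258338024
circ [257.5  62.5  44.9] [0.5811 0.2002 0.05  ]
circ [246.5 263.5  50.4] [0.4227 0.1978 0.05  ]
circ [269.5 285.5  49.3] [0.4032 0.1768 0.05  ]
circ [344.5 198.5  47.1] [0.4855 0.1241 0.05  ]
circ [260.5 197.5  50.4] [0.4816 0.1905 0.05  ]
top recess 0.9 [164.4 173.3] [0.5738 0.195  0.047 ]
top recess 0.43 [345.7 214.9] [ 0.4418 -0.422   0.047 ]
top lid_hinge 0.64 [161.7 151.8] [0.6433 0.2026 0.07  ]
top incubator 0.64 [165.8 180.3] [0.5565 0.198  0.    ]
scene button_top 0.56 [304.  137.1] [0.4817 0.1995 0.105 ]
scene recess 0.75 [322.6 162.3] [0.5767 0.1948 0.047 ]
scene lid_hinge 0.85 [341.6 169.3] [0.6522 0.1929 0.07  ]
scene incubator 0.73 [315.8 165.4] [0.5485 0.2048 0.    ]
```

```bash
cat > fit.py <<'E'
from h import *
def fit(im,r,z,c0,sp=.012,st=.0005):
    g=cv2.GaussianBlur(cv2.cvtColor(im["frame"],cv2.COLOR_BGR2GRAY).astype(np.float32),(0,0),1)
    G=np.hypot(cv2.Sobel(g,5,1,0),cv2.Sobel(g,5,0,1));G=np.minimum(G,40)
    t=np.linspace(0,2*np.pi,180,endpoint=False);ring=np.c_[r*np.cos(t),r*np.sin(t),0*t]
    res=[]
    for dx in np.arange(-sp,sp+1e-9,st):
        for dy in np.arange(-sp,sp+1e-9,st):
            X=ring+[c0[0]+dx,c0[1]+dy,z];C=X@np.array(im["R"]).T+np.array(im["t"])
            u=(im["fx"]*C[:,0]/C[:,2]+im["cx"]).astype(np.float32);v=(im["fy"]*C[:,1]/C[:,2]+im["cy"]).astype(np.float32)
            ok=(u>=0)&(u<511)&(v>=0)&(v<383)
            w=cv2.remap(G,u[None],v[None],cv2.INTER_LINEAR)[0]
            res.append((w[ok].mean(),c0[0]+dx,c0[1]+dy))
    res.sort(reverse=True);return np.array(res[:4]),np.mean([q[0] for q in res])
if __name__=="__main__":
    np.set_printoptions(precision=4,suppress=True)
    for n in("wrist","top","scene"):
        im=viewer.get_image(n)
        for z in(.05,.047): print(n,z,*fit(im,.033,z,(.577,.2005)))
E
python3 fit.py
```

```text
wrist 0.05 [[17.6387  0.575   0.1995]
 [17.4802  0.577   0.2005]
 [17.3161  0.577   0.201 ]
 [17.2323  0.577   0.2   ]] 5.4410424
wrist 0.047 [[18.45    0.5755  0.1995]
 [18.1801  0.5765  0.2015]
 [18.1737  0.5765  0.199 ]
 [18.1566  0.576   0.199 ]] 5.490332
top 0.05 [[24.0014  0.565   0.1965]
 [23.9765  0.565   0.196 ]
 [23.8767  0.565   0.1955]
 [23.8766  0.5655  0.1965]] 20.40772
top 0.047 [[24.0958  0.565   0.197 ]
 [24.0469  0.565   0.1965]
 [24.0053  0.565   0.1975]
 [23.9872  0.5655  0.197 ]] 20.33402
scene 0.05 [[17.5151  0.589   0.1995]
 [17.4894  0.589   0.2005]
 [17.4852  0.589   0.2   ]
 [17.4771  0.589   0.199 ]] 12.6932745
scene 0.047 [[18.0911  0.589   0.2025]
 [18.0428  0.589   0.202 ]
 [18.0057  0.589   0.203 ]
 [17.9507  0.589   0.2015]] 12.639706
```

The wrist-camera rim fit puts the recess at (0.576,0.200), matching the network and the button geometry. Over the recess, the wrist camera, 73 mm ahead of the tool, could come close to the open lid. I'll turn the tool half a turn first so it faces the hood side.

{"fn": "jog_arm", "kwargs": {"plan": [0,0,0,0,0,-3,55,0,0,0,0,0,-8,55,0,0,0,0,0,-14,55,0,0,0,0,0,-21,55,0,0,0,0,0,-28,55,0,0,0,0,0,-35,55,0,0,0,0,0,-42,55,0,0,0,0,0,-49,55,0,0,0,0,0,-56,55,0,0,0,0,0,-63,55,0,0,0,0,0,-70,55,0,0,0,0,0,-77,55,0,0,0,0,0,-84,55,0,0,0,0,0,-91,55,0,0,0,0,0,-98,55,0,0,0,0,0,-105,55,0,0,0,0,0,-112,55,0,0,0,0,0,-119,55,0,0,0,0,0,-126,55,0,0,0,0,0,-133,55]}}

```text
clock: 18.07
position: [0.4893, 0.1943, 0.1663]
orientation: [-0.0, 0.362, 0.932, -0.0]
contact_force: [0.4, -0.5, -0.9]
finger_gap: 0.619
grip_force: 21.3
```

{"fn": "jog_arm", "kwargs": {"plan": [0,0,0,0,0,-7,55,0,0,0,0,0,-14,55,0,0,0,0,0,-21,55,0,0,0,0,0,-28,55,0,0,0,0,0,-35,55,0,0,0,0,0,-41,55,0,0,0,0,0,-45,55,0,0,0,0,0,-47,55,0,0,0,0,0,-47,55,0,0,0,0,0,-47,55]}}

```text
clock: 18.9
position: [0.4893, 0.1943, 0.1663]
orientation: [-0.0, -0.036, 0.999, -0.0]
contact_force: [0.1, 0.3, -0.5]
finger_gap: 0.623
grip_force: 21.3
```

```bash
cat > d.py <<'E'
from h import *
import sys
np.set_printoptions(precision=4,suppress=True)
p,R,s=tool();print(s["clock"],p,R.as_matrix(),s["finger_gap"],s["grip_force"],s["contact_force"],s["qpos"])
for a in sys.argv[1:]:
    X=np.array(eval(a));print(a,"tool shift mm",R.inv().apply(X-p)*1000)
E
python3 d.py "[.5747,.1997,.1665]" "[.5747,.1997,.0446]"
python3 - <<'E'
from h import *
p,R,s=tool();im=viewer.get_image("wrist")
for r in viewer.outline_of(im,"dish_center"):
    m=r["region"];b=r["box"];ce=[(b[0]+b[2])/2,(b[1]+b[3])/2]
    print("dish",round(r["confidence"],2),np.round(b),R.inv().apply(onz(im,ce,p[2]+.0104)-p),im["frame"][m].mean(0))
E
```

```text
18.9 [0.4893 0.1943 0.1663] [[-0.9974 -0.0722 -0.0001]
 [-0.0722  0.9974 -0.    ]
 [ 0.0001 -0.     -1.    ]] 0.6225982983941769 21.267484022537246 [ 0.0524  0.3328 -0.5182] [ 0.3204  0.3906  1.9453  0.      0.8058 -1.3227]
[.5747,.1997,.1665] tool shift mm [-85.5862  -0.8001  -0.217 ]
[.5747,.1997,.0446] tool shift mm [-85.5968  -0.7992 121.683 ]
dish 0.97 [  3. 209.  32. 271.] [ 0.01467423 -0.09881835 -0.01039796] [25.22257251 36.71437579 55.37011349]
dish 0.66 [190. 204. 321. 337.] [-3.44834216e-05  7.96873171e-04 -1.04000092e-02] [101.59868421 103.3897142  104.60045274]
dish 0.56 [ 16.  64.  94. 138.] [ 0.07063154 -0.07360435 -0.0103933 ] [27.48396294 41.2242813  62.84343074]
```

{"fn": "jog_arm", "kwargs": {"plan": [-8,0,0,0,0,0,55,-24,0,0,0,0,0,55,-44,-1,0,0,0,0,55,-64,-1,0,0,0,0,55,-78,-1,0,0,0,0,55,-84,-1,0,0,0,0,55,-86,-1,6,0,0,0,55,-86,-1,20,0,0,0,55,-86,-1,40,0,0,0,55,-86,-1,62,0,0,0,55,-86,-1,82,0,0,0,55,-86,-1,97,0,0,0,55,-86,-1,105,0,0,0,55,-86,-1,109,0,0,0,55,-86,-1,110,0,0,0,55,-86,-1,110,0,0,0,55]}}

```text
clock: 20.33
position: [0.5752, 0.1997, 0.0566]
orientation: [0.0, -0.037, 0.999, 0.0]
contact_force: [-0.4, -0.4, 0.4]
finger_gap: 0.619
grip_force: 21.3
```

```bash
python3 d.py "[.5754,.1997,.0446]"; python3 - <<'E'
from fit import *
np.set_printoptions(precision=4,suppress=True)
p,R,s=tool();im=viewer.get_image("wrist")
print(fit(im,.033,.05,(.577,.2005)))
for l,z in(("button_top",.105),("recess",.047)):
    print(l,[(r["confidence"],onz(im,r["location"],z)) for r in viewer.place_of(im,l)[:2]])
for r in viewer.outline_of(im,"dish_center"):
    m=r["region"];b=r["box"];ce=[(b[0]+b[2])/2,(b[1]+b[3])/2]
    print("dish",round(r["confidence"],2),np.round(b),onz(im,ce,p[2]+.0104),im["frame"][m].mean(0))
print("button fit",fit(im,.015,.105,(.475,.194)))
E
```

```text
20.3333 [0.5752 0.1997 0.0566] [[-0.9973 -0.0736  0.0003]
 [-0.0736  0.9973  0.0001]
 [-0.0003  0.0001 -1.    ]] 0.6190778927626389 21.267735790461302 [-0.4327 -0.3895  0.4108] [ 0.2844  0.6395  1.8293  0.      0.6725 -1.3601]
[.5754,.1997,.0446] tool shift mm [-0.1622 -0.0321 12.048 ]
(array([[32.6745,  0.5885,  0.201 ],
       [32.5722,  0.5885,  0.2015],
       [32.4382,  0.589 ,  0.201 ],
       [32.168 ,  0.589 ,  0.2015]]), np.float32(12.244077))
button_top []
recess []
dish 0.58 [188. 205. 320. 337.] [0.5752 0.1998 0.067 ] [109.008  110.8584 112.1413]
button fit (array([[   nan, 0.463 , 0.182 ],
       [   nan, 0.463 , 0.1825],
       [   nan, 0.463 , 0.183 ],
       [   nan, 0.463 , 0.1835]]), np.float32(nan))fit.py:13: RuntimeWarning: Mean of empty slice.
  res.append((w[ok].mean(),c0[0]+dx,c0[1]+dy))
  ret = ret.dtype.type(ret / rcount)
```

Position is right, so I'll descend slowly and feel for contact.

{"fn": "jog_arm", "kwargs": {"plan": [0,0,3,0,0,0,55,0,0,6,0,0,0,55,0,0,8,0,0,0,55,0,0,9,0,0,0,55,0,0,10,0,0,0,55,0,0,10,0,0,0,55]}}

```text
clock: 21.03
position: [0.5751, 0.1997, 0.0462]
orientation: [-0.0, -0.037, 0.999, 0.0]
contact_force: [-0.9, -0.8, 3.7]
finger_gap: 0.622
grip_force: 25.0
```

{"fn": "jog_arm", "kwargs": {"plan": [0,0,0.5,0,0,0,55,0,0,1,0,0,0,55,0,0,1.5,0,0,0,55,0,0,2,0,0,0,55,0,0,2,0,0,0,55]}}

```text
clock: 21.45
position: [0.5757, 0.1996, 0.045]
orientation: [0.001, -0.037, 0.999, 0.0]
contact_force: [-2.3, -3.3, 11.9]
finger_gap: 0.617
grip_force: 41.5
```

{"fn": "jog_arm", "kwargs": {"plan": [0,0,-0.5,0,0,0,55,0,0,-0.5,0,0,0,60,0,0,-0.5,0,0,0,62,0,0,-0.5,0,0,0,64,0,0,-0.5,0,0,0,66,0,0,-0.5,0,0,0,68,0,0,-0.5,0,0,0,70,0,0,-0.5,0,0,0,74,0,0,-0.5,0,0,0,76,0,0,-0.5,0,0,0,76]}}

```text
clock: 22.28
position: [0.5755, 0.1996, 0.0448]
orientation: [0.0, -0.037, 0.999, 0.0]
contact_force: [5.1, -2.1, 1.2]
finger_gap: 0.64
grip_force: 24.1
```

{"fn": "jog_arm", "kwargs": {"plan": [0,0,-4,0,0,0,76,0,0,-14,0,0,0,76,0,0,-35,0,0,0,76,0,0,-65,0,0,0,76,0,0,-100,0,0,0,76,20,0,-130,0,0,0,76,40,0,-155,0,0,0,76,40,0,-170,0,0,0,76,40,0,-170,0,0,0,76]}}

```text
clock: 23.03
position: [0.5357, 0.1973, 0.2191]
orientation: [0.002, -0.037, 0.999, 0.001]
contact_force: [0.9, -0.4, 0.0]
finger_gap: 0.761
grip_force: 0.0
```

```bash
python3 d.py; python3 - <<'E'
from fit import *
np.set_printoptions(precision=4,suppress=True)
p,R,s=tool();
for n in("wrist","scene","top"):
    im=viewer.get_image(n);cv2.imwrite(f"pics/after_{n}.png",im["frame"])
    for rad,z in((.0295,.061),(.033,.05)):print(n,rad,fit(im,rad,z,(.577,.2005),.010))
    for r in viewer.outline_of(im,"dish_center"):
        m=r["region"];b=r["box"];ce=[(b[0]+b[2])/2,(b[1]+b[3])/2];X=onz(im,ce,.054)
        if X[1]>.1:print(n,"dish",round(r["confidence"],2),np.round(b),X,im["frame"][m].mean(0))
    for l,z in(("dish_center",.054),("recess",.047),("button_top",.105)):
      for r in viewer.place_of(im,l):
        X=onz(im,r["location"],z)
        if X[1]>.1:print(n,l,round(r["confidence"],2),X)
E
```

```text
23.0333 [0.5357 0.1973 0.2191] [[-0.9972 -0.074   0.0046]
 [-0.074   0.9973  0.0017]
 [-0.0047  0.0013 -1.    ]] 0.7606747725968113 0.0 [ 0.9045 -0.3883  0.0117] [ 0.2996  0.3806  1.7986  0.0003  0.9575 -1.3455]
wrist 0.0295 (array([[38.1142,  0.575 ,  0.2   ],
       [37.1267,  0.575 ,  0.2005],
       [37.0681,  0.575 ,  0.1995],
       [36.8654,  0.5745,  0.2   ]]), np.float32(13.296615))
wrist 0.033 (array([[20.4549,  0.578 ,  0.1975],
       [20.306 ,  0.578 ,  0.198 ],
       [20.1963,  0.578 ,  0.197 ],
       [20.1896,  0.5775,  0.2025]]), np.float32(13.228224))
wrist dish 0.9 [223. 183. 288. 244.] [0.5748 0.2009 0.054 ] [107.7246 109.4983 110.7864]
wrist dish_center 0.56 [0.5755 0.198  0.054 ]
wrist button_top 0.65 [0.476  0.1928 0.105 ]
scene 0.0295 (array([[39.8014,  0.5755,  0.1995],
       [39.7921,  0.576 ,  0.1995],
       [39.7917,  0.5755,  0.199 ],
       [39.7906,  0.5755,  0.2   ]]), np.float32(33.892612))
scene 0.033 (array([[37.4366,  0.572 ,  0.209 ],
       [37.4043,  0.572 ,  0.2095],
       [37.3877,  0.572 ,  0.2085],
       [37.3667,  0.5715,  0.209 ]]), np.float32(31.51293))
scene dish 0.65 [319. 151. 334. 164.] [0.5765 0.2167 0.054 ] [149.2541 154.4917 153.8177]
scene dish 0.26 [276. 125. 372. 196.] [0.5785 0.1999 0.054 ] [129.1143 128.0598 125.0437]
scene dish_center 0.55 [0.5861 0.1868 0.054 ]
scene recess 0.63 [0.5766 0.2102 0.047 ]
scene button_top 0.64 [0.6531 0.3009 0.105 ]
scene button_top 0.37 [0.4779 0.1934 0.105 ]
top 0.0295 (array([[37.153 ,  0.5775,  0.1905],
       [37.1508,  0.577 ,  0.1905],
       [37.1441,  0.5765,  0.1905],
       [37.1064,  0.576 ,  0.1905]]), np.float32(29.235857))
top 0.033 (array([[31.4033,  0.576 ,  0.1945],
       [31.3513,  0.576 ,  0.195 ],
       [31.3252,  0.5765,  0.1945],
       [31.3205,  0.5765,  0.195 ]]), np.float32(27.365295))
top dish_center 0.43 [0.572  0.2099 0.054 ]
top recess 0.7 [0.5836 0.1872 0.047 ]
```

The fingers were held at 64% while down. The tips were inside the 66 mm recess, which means the dish is down in it. It is now at (0.575,0.200), concentric within about 1 mm. I'll check its height and flatness numerically with the arm still.

```bash
python3 - <<'E'
from fit import *
np.set_printoptions(precision=4,suppress=True)
im=viewer.get_image("wrist");print(tool()[0])
for z in(.055,.058,.061,.064,.067,.070,.075):
    q=fit(im,.0295,z,(.575,.2),.004)[0][0];print(z,q)
# ellipse of dish outline vs predicted for flat disc
for r in viewer.outline_of(im,"dish_center"):
    m=r["region"].astype(np.uint8);b=r["box"]
    if onz(im,[(b[0]+b[2])/2,(b[1]+b[3])/2],.054)[1]<.1: continue
    c=max(cv2.findContours(m,0,1)[0],key=len);print("seen",cv2.fitEllipse(c))
t=np.linspace(0,6.283,90)
for zz in(.061,.064):
  for nm,tl in(("flat",0),("tiltx",.07),("tilty",.0)):
    P=np.float32([proj(im,[.575+.0295*np.cos(a),.2+.0295*np.sin(a),zz+tl*.0295*np.cos(a)]) for a in t]);print(zz,nm,cv2.fitEllipse(P))
im=viewer.get_image("scene")
print([(l,[(round(r["confidence"],2),np.round(r["location"])) for r in viewer.place_of(im,l)[:2]]) for l in("lid_front","lid_hinge")])
th=1.70;i=np.array([.559,.1994]);u=np.array([np.cos(.068),np.sin(.068)])
for th in(1.7,1.5):
  h=i+u*.085;X=h-u*(.118*np.cos(th))+u*.014*np.sin(th);print(th,[*X,.07+.118*np.sin(th)+.014*np.cos(th)],proj(im,[*X,.07+.118*np.sin(th)+.014*np.cos(th)]))
E
```

```text
[0.5353 0.1967 0.2148]
0.055 [39.4588  0.5775  0.2   ]
0.058 [39.333  0.576  0.2  ]
0.061 [38.4828  0.575   0.2   ]
0.064 [35.7252  0.574   0.2   ]
0.067 [33.0125  0.571   0.2   ]
0.07 [27.9553  0.571   0.2015]
0.075 [22.5893  0.5725  0.1995]
seen ((255.35231018066406, 216.9073028564453), (60.3302116394043, 62.774166107177734), 91.7062759399414)
0.061 flat ((255.13836669921875, 218.79017639160156), (59.837886810302734, 63.95522689819336), 89.98380279541016)
0.061 tiltx ((255.12413024902344, 218.9602813720703), (61.43415069580078, 63.94706726074219), 88.63784790039062)
0.061 tilty ((255.13836669921875, 218.79017639160156), (59.837886810302734, 63.95522689819336), 89.98380279541016)
0.064 flat ((255.13824462890625, 219.96286010742188), (60.322669982910156, 64.5423355102539), 89.98313903808594)
0.064 tiltx ((255.1237335205078, 220.1357421875), (61.94822692871094, 64.53392791748047), 88.65005493164062)
0.064 tilty ((255.13824462890625, 219.96286010742188), (60.322669982910156, 64.5423355102539), 89.98313903808594)
[('lid_front', [(0.89, array([358., 146.]))]), ('lid_hinge', [(0.97, array([343., 166.]))])]
1.7 [np.float64(0.6728232902504072), np.float64(0.2071519357388705), np.float64(0.18521262471325395)] [np.float64(357.3716031708052), np.float64(146.30899295771786)]
1.5 [np.float64(0.6494085120565863), np.float64(0.20555727215552924), np.float64(0.18869472924262629)] [np.float64(350.9745985874966), np.float64(142.19872119818993)]
```

The dish is flat and low in the recess, and the lid sits at its 1.70 rad stop. Next I'll work out the lid-closing path behind and over the front rail with shut fingers.

```bash
cat > lid.py <<'E'
from h import *
np.set_printoptions(precision=1,suppress=True)
i=np.array([.559,.1994]);u=np.array([np.cos(.068),np.sin(.068)])
def W(x,z): return np.array([*(i+u*x),z])
def tcp(th,gap=0):
    r=.112+.012*(1-min(th,1.7)/1.7)
    C=np.array([.085,.07])+r*np.array([-np.cos(th),np.sin(th)])+(.014+gap)*np.array([np.sin(th),np.cos(th)])
    return W(C[0]+.011,C[1])
if __name__=="__main__":
    p,R,s=tool();f=lambda X:np.round(R.inv().apply(X-p)*1000,1)
    print(s["clock"],p,R.as_matrix()[2])
    for n,X in(("up",W(-.02,.26)),("over",W(.155,.26)),("behind",W(.155,.18)),("touch",tcp(1.7))):print(n,X,f(X))
    for th in np.arange(1.6,.05,-.1):print(round(th,2),f(tcp(th)))
    print(0,f(tcp(0.0)),tcp(0.))
E
python3 lid.py
```

```text
24.0333 [0.5 0.2 0.2] [-0.  0. -1.]
up [0.5 0.2 0.3] [ -3.9   1.1 -45.2]
over [0.7 0.2 0.3] [-178.9    0.1  -45.1]
behind [0.7 0.2 0.2] [-178.8    0.1   34.9]
touch [0.7 0.2 0.2] [-148.2    0.2   35.6]
1.6 [-137.1    0.3   32.6]
1.5 [-125.8    0.4   30.7]
1.4 [-114.2    0.4   30. ]
1.3 [-102.6    0.5   30.5]
1.2 [-91.    0.6  32.1]
1.1 [-79.6   0.6  34.9]
1.0 [-68.4   0.7  38.9]
0.9 [-57.7   0.7  44. ]
0.8 [-47.4   0.8  50.2]
0.7 [-37.8   0.9  57.4]
0.6 [-28.9   0.9  65.7]
0.5 [-20.8   1.   74.8]
0.4 [-13.7   1.   84.8]
0.3 [-7.5  1.  95.5]
0.2 [ -2.5   1.1 106.8]
0.1 [  1.4   1.1 118.6]
0 [  4.2   1.1 130.8] [0.5 0.2 0.1]
```

{"fn": "jog_arm", "kwargs": {"plan": [0,0,-20,0,0,0,30,-5,1,-45,0,0,0,0,-30,0,-50,0,0,0,0,-65,0,-50,0,0,0,0,-100,0,-50,0,0,0,0,-135,0,-50,0,0,0,0,-165,0,-50,0,0,0,0,-185,0,-48,0,0,0,0,-188,0,-35,0,0,0,0,-188,0,-5,0,0,0,0,-188,0,25,0,0,0,0,-188,0,35,0,0,0,0,-180,0,36,0,0,0,0,-165,0,36,0,0,0,0,-155,0,36,0,0,0,0,-150,0,36,0,0,0,0,-150,0,36,0,0,0,0]}}

```text
clock: 25.45
position: [0.6844, 0.2079, 0.1807]
orientation: [0.001, -0.037, 0.999, 0.0]
contact_force: [1.0, 0.2, -0.3]
finger_gap: -0.003
grip_force: 0.6
```

```bash
python3 d.py; python3 lid.py | tail -19
```

```text
25.45 [0.6844 0.2079 0.1807] [[-0.9973 -0.074   0.0018]
 [-0.074   0.9973  0.0005]
 [-0.0018  0.0003 -1.    ]] -0.0032759500666387884 0.6459394088597037 [ 1.0348  0.1511 -0.2542] [ 0.2526  0.6175  1.4801 -0.      1.0422 -1.3922]
behind [0.7 0.2 0.2] [-29.3  -0.2   0.8]
touch [0.7 0.2 0.2] [1.4 0.  1.5]
1.6 [12.4  0.1 -1.5]
1.5 [23.7  0.1 -3.4]
1.4 [35.3  0.2 -4.2]
1.3 [46.9  0.3 -3.7]
1.2 [58.5  0.4 -2.1]
1.1 [69.9  0.4  0.7]
1.0 [81.1  0.5  4.6]
0.9 [91.9  0.5  9.7]
0.8 [102.1   0.6  15.9]
0.7 [111.8   0.7  23.1]
0.6 [120.7   0.7  31.3]
0.5 [128.8   0.8  40.5]
0.4 [135.9   0.8  50.4]
0.3 [142.1   0.8  61.1]
0.2 [147.2   0.9  72.4]
0.1 [151.1   0.9  84.2]
0 [153.9   0.9  96.5] [0.5 0.2 0.1]
```

{"fn": "jog_arm", "kwargs": {"plan": [6,0,0,0,0,0,0,12,0,-1,0,0,0,0,24,0,-3,0,0,0,0,35,0,-4,0,0,0,0,47,0,-4,0,0,0,0,58,0,-2,0,0,0,0,70,0,1,0,0,0,0,81,0,5,0,0,0,0,92,1,10,0,0,0,0,102,1,16,0,0,0,0,112,1,23,0,0,0,0,121,1,31,0,0,0,0,129,1,40,0,0,0,0,136,1,50,0,0,0,0,142,1,61,0,0,0,0,147,1,68,0,0,0,0,148,1,72,0,0,0,0,148,1,72,0,0,0,0]}}

```text
clock: 26.95
position: [0.5363, 0.1977, 0.1062]
orientation: [-0.001, -0.037, 0.999, -0.0]
contact_force: [-1.3, 0.0, 1.9]
finger_gap: -0.002
grip_force: 1.1
```

```bash
python3 d.py; python3 lid.py | tail -3;python3 - <<'E'
from lid import *
im=viewer.get_image("scene");print([(round(r["confidence"],2),np.round(r["location"])) for r in viewer.place_of(im,"lid_front")[:2]])
for th in(1.7,.4,.3,.2,.1,0):
  X=W(.085-.118*np.cos(th)+.014*np.sin(th),.07+.118*np.sin(th)+.014*np.cos(th));print(th,proj(im,X))
E
```

```text
26.95 [0.5363 0.1977 0.1062] [[-0.9973 -0.0736 -0.0017]
 [-0.0736  0.9973 -0.0004]
 [ 0.0017 -0.0003 -1.    ]] -0.0021292587042799245 1.0534932184964418 [-1.2709  0.0211  1.9271] [ 0.3     0.5291  1.889   0.0001  0.7253 -1.3446]
0.2 [-1.4  0.2 -1.8]
0.1 [ 2.5  0.2 10. ]
0 [ 5.2  0.2 22.3] [0.5 0.2 0.1]
[(0.96, array([318., 140.]))]
1.7 [np.float64(357.3716031708052), np.float64(146.30899295771786)]
0.4 [np.float64(318.5085386684577), np.float64(140.4966364591562)]
0.3 [np.float64(316.69407307747343), np.float64(142.01022743574123)]
0.2 [np.float64(315.15674399449085), np.float64(143.73517632272683)]
0.1 [np.float64(313.9043249491817), np.float64(145.6493234360413)]
0 [np.float64(312.9414594764963), np.float64(147.72981864357553)]
```

Lid is following at about 0.2 rad. Pressing slowly over the last stretch.

{"fn": "jog_arm", "kwargs": {"plan": [1,0,4,0,0,0,0,2,0,8,0,0,0,0,3,0,11,0,0,0,0,4,0,14,0,0,0,0,5,0,17,0,0,0,0,6,0,19,0,0,0,0,6,0,21,0,0,0,0,6,0,22,0,0,0,0,6,0,22,0,0,0,0]}}

```text
clock: 27.8
position: [0.5308, 0.1973, 0.0844]
orientation: [-0.0, -0.037, 0.999, -0.0]
contact_force: [0.7, -0.1, 0.8]
finger_gap: -0.003
grip_force: 0.5
```

{"fn": "jog_arm", "kwargs": {"plan": [0,0,0.5,0,0,0,0,0,0,1,0,0,0,0,0,0,1,0,0,0,0,0,0,1,0,0,0,0]}}

```text
clock: 28.13
position: [0.5308, 0.1973, 0.0837]
orientation: [-0.0, -0.037, 0.999, -0.0]
contact_force: [-1.5, -0.2, 2.6]
finger_gap: 0.002
grip_force: 1.4
```

{"fn": "jog_arm", "kwargs": {"plan": [0,0,0.5,0,0,0,0,0,0,1,0,0,0,0,0,0,1,0,0,0,0]}}

```text
clock: 28.38
position: [0.5311, 0.1973, 0.0827]
orientation: [-0.0, -0.037, 0.999, -0.0]
contact_force: [-2.5, -0.2, 2.2]
finger_gap: 0.001
grip_force: 1.4
```

{"fn": "jog_arm", "kwargs": {"plan": [0,0,-5,0,0,0,0,0,0,-25,0,0,0,0,20,0,-60,0,0,0,0,50,0,-100,0,0,0,0,80,0,-140,0,0,0,0,90,60,-170,0,0,0,0,90,-80,-180,0,0,0,0,90,-120,-180,0,0,0,0,90,-150,-180,0,0,0,0,90,-150,-180,0,0,0,0,90,-150,-180,0,0,0,0]}}

```text
clock: 29.3
position: [0.4526, 0.0381, 0.264]
orientation: [0.001, -0.037, 0.999, -0.0]
contact_force: [1.5, 0.8, 0.8]
finger_gap: 0.002
grip_force: 0.0
```

```bash
python3 d.py; python3 - <<'E'
from lid import *
for n in("scene","top"):
    im=viewer.get_image(n)
    for l,z in(("lid_front",.084),("dish_center",.054),("tape_center",.009),("small_bottle_center",.035)):
        print(n,l,[(round(r["confidence"],2),np.round(r["location"],1),np.round(onz(im,r["location"],z),3)) for r in viewer.place_of(im,l)[:6]])
    for th in(.2,.1,.05,0):
        X=W(.085-.118*np.cos(th)+.014*np.sin(th),.07+.118*np.sin(th)+.014*np.cos(th));print(th,np.array(proj(im,X)))
E
```

```text
29.3 [0.4526 0.0381 0.264 ] [[-0.9973 -0.0736  0.0019]
 [-0.0736  0.9973 -0.0009]
 [-0.0018 -0.001  -1.    ]] 0.0021068477056205848 0.0 [1.533  0.7825 0.788 ] [ 0.018   0.1649  1.985  -0.0011  0.9898 -1.6259]
scene lid_front [(0.78, array([314.8, 147.7]), array([0.5, 0.2, 0.1]))]
scene dish_center [(0.73, array([214.1, 188.1]), array([ 0.4, -0.1,  0.1])), (0.56, array([261.6, 178.6]), array([ 0.5, -0. ,  0.1])), (0.49, array([275.7, 210.4]), array([ 0.6, -0.1,  0.1]))]
scene tape_center [(0.5, array([167.8, 264.1]), array([ 0.5, -0.4,  0. ]))]
scene small_bottle_center []
0.2 [315.2 143.7]
0.1 [313.9 145.6]
0.05 [313.4 146.7]
0 [312.9 147.7]
top lid_front []
top dish_center [(0.57, array([258.4, 238. ]), array([ 0.4, -0.1,  0.1])), (0.53, array([238.8, 179. ]), array([ 0.6, -0.1,  0.1])), (0.49, array([282.9, 196.2]), array([ 0.5, -0.2,  0.1])), (0.42, array([214.3, 211.4]), array([0.4, 0. , 0.1]))]
top tape_center [(0.46, array([344.1, 211.4]), array([ 0.5, -0.4,  0. ]))]
top small_bottle_center [(0.57, array([303.4, 194.6]), array([ 0.5, -0.3,  0. ]))]
0.2 [159.7 183.2]
0.1 [160.4 184.7]
0.05 [160.8 185.2]
0 [161.1 185.7]
```

{"fn": "jog_arm", "kwargs": {"plan": [0,0,0,0,0,0,0,0,0,0,0,0,0,0,0,0,0,0,0,0,0,0,0,0,0,0,0,0,0,0,0,0,0,0,0,0,0,0,0,0,0,0,0,0,0,0,0,0,0]}}

```text
clock: 30.38
position: [0.4525, 0.0412, 0.2628]
orientation: [-0.0, -0.037, 0.999, 0.0]
contact_force: [0.1, 0.6, -0.8]
finger_gap: -0.001
grip_force: 0.0
```

```bash
python3 - <<'E'
from h import *
a=cv2.imread("pics/scene0.png").astype(int);o=cv2.imread("pics/after_scene.png").astype(int)
im=viewer.get_image("scene");b=im["frame"].astype(int)
s=np.s_[125:200,275:375]
print("now vs start",abs(a-b)[s].mean(),"open vs start",abs(a-o)[s].mean())
print([(l,[(round(r["confidence"],2),np.round(r["location"],1)) for r in viewer.place_of(im,l)[:2]]) for l in("lid_front","lid_hinge")])
c=[.575,.2,.06];g=[cv2.GaussianBlur(x.astype(np.uint8),(0,0),1) for x in(a,b)]
u,v=map(int,proj(im,c));print(u,v,[x[v,u] for x in g],[ (x[v-8:v+8,u-10:u+10].mean((0,1)).round(),x[v-8:v+8,u-10:u+10].std().round(1)) for x in g])
E
```

```text
now vs start 2.2792 open vs start 16.786933333333334
[('lid_front', [(0.89, array([317.1, 146.7]))]), ('lid_hinge', [(0.81, array([342.7, 167.1]))])]
323 158 [array([185, 179, 172], dtype=uint8), array([191, 192, 187], dtype=uint8)] [(array([184., 179., 172.]), np.float64(5.4)), (array([184., 181., 175.]), np.float64(8.0))]
```

The lid has stayed shut for 2 s after release, and the picture matches the shut lid at the start. The tape and bottle are where they were. Handing in.

```bash
python3 -c "
from bench import hand_in
print(hand_in())"
```

```text
the job is handed in; nothing more can be done
None
```

The dish is in the incubator's recess, the lid is latched shut, and the job is handed in at about 30 s on the robot clock. The first grip slipped off on the bench, and the button press bottomed out at 67 N on the fingers.

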